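Line up the propeller spinners by size

ROBOT

A 6-joint arm with a two-finger parallel gripper is mounted at the origin on the work surface. World frame = base frame: x ahead of the robot, y to its left, z up, the work surface at z = 0. Lengths are in mm, angles in rad, forces in N, time in s.
With the tool pointing down it reaches from about 350 to 925 mm from the base axis. Payload 6.4 kg.
Tool frame: the origin (TCP) lies at the very end of the fingers, on their centre line; the grasp point (between the pads) lies 19 mm behind it; z points along the fingers, y is the line along which they close (so a half turn about z gives the same grasp; the last joint's range is limited). The gripper opens to 85 mm and grips with 20 to 120 N. Pads are 22 mm wide; open, the fingers measure 114 mm over their backs; the gripper's body (76 mm by 85 mm) begins 54 mm behind the grasp point. The pads swing forward as they close: fully open they stand 13 mm farther back than shut.
Start: joints at [1.038, 0.245, 1.558, -0, 1.339, -0.174], TCP at [228.246, 608.62, 231.29] pointing down, gripper open.
Joint ranges: [-3.13, 3.13], [-1.02, 2.26], [0.13, 2.54], [-0.95, 4.09], [0.21, 2.88], [-2.74, 2.74]. Speed limits (rad/s): [2.57, 2.57, 3.14, 3.14, 3.14, 3.14].

INTERFACE

Orientations are given as a unit quaternion [w, x, y, z].
In Python, from rig import bot gives the robot as it stands. The module is installed in compiled form; this text tells all that it offers.
- The arm moves only by the tool arm_command, never from a script. Its argument "steps" is one flat list of numbers, 7 for each row, row after row: the turn, a rotation vector about the tool's x, y, z normalised to -1 to 1, where 1 is 0.08 rad, then the shift along the tool's x, y, z normalised to -1 to 1, where 1 is 3 cm, then the opening in per cent of the stroke, from 0 (shut) to 100 (fully open). In form: [rx, ry, rz, dx, dy, dz, hand, rx, ry, rz, dx, dy, dz, hand, ...]. A call has exactly 10 rows; each row shifts and turns the commanded pose from where the row before left it, along the tool's axes as they then stand; what a row does not reach is not made up. A row lasts 1/12 s, in which the tool goes at most 41.7 mm and 7.16 degrees, less where a joint would pass 70% of its speed; a pose out of reach is approached as far as the arm can. A call with a number of a shift or a turn outside -1 to 1 is refused whole. A call with a gripper value outside its range is refused whole. The fingers move at their own pace and stop on an object; the grip force is fixed at half the most. Time passes only in rows, so rows that do not move let the fingers close, or fill a call up. It gives the time, the measured TCP pose, the force, the opening and the grip force at its end, in the units of the state.
- bot.sense(): the state, without advancing time (a new reading comes with each control period).
- bot.capture(name): name is "side" or "top" or "wrist"; returns the picture (480x640x3 uint8, blue, green, red); there is no depth.
- bot.get_calibration(name): a dict with "mtx" (3x3 intrinsics, pixels), "rvec" (rotation vector, rad) and "tvec" (3), from world to camera coordinates, as OpenCV has them. Camera axes: x right, y down, z forward; pixel columns grow to the right and rows downward; lengths in mm; the calibration is good to about 2 mm. A picture is of the moment at which its call begins: read the wrist's pose just before it. get_calibration takes no time and is no camera call; for the wrist camera it gives the pose at the moment of the call.
- bot.sign_off(): hands the job in; it is judged then, once.
The state is a dict: "t": time; "joints": joint angles; "joint_velocities": joint speeds; "effort": joint torques, N m; "tool_pos": TCP position; "eef_rot": TCP orientation; "wrist_force": force on the tool from outside, world axes, zero at the start; "moment": the same for the moment, N m; "grip_width": finger opening in mm; "grasp_force": force on a finger pad.
Only numpy, scipy, OpenCV 4.12 (cv2) and the standard library are available. Lean on these libraries where they do the work, as an engineer would, in place of code of your own. Each camera call takes 0.05 s, during which the arm holds its last target. There are 200 camera calls.

TASK

Line up the four yellow propeller spinners on the dark strip in order of size, one standing centred on each white mark, point up: the smallest on the mark next to the red end block, then larger and larger, to the largest next to the blue end block. Set each one down without dropping it, and do not knock any over.

Things in the scene. Friction and masses are not known exactly. Their poses are not given: they have to be found in the camera images.
- spinner_a_center (a point): the smallest of four yellow model-aeroplane propeller spinners (loose nose cones, standing point up on the table at the start). 32 mm in diameter, 44 mm tall: upright round sides for the lower 24 mm, then rounding in to a blunt point. Silver rim at the foot, two black cut-outs in the side. This point is on its axis, half-way up, 22 mm above its flat foot; its z axis points to the tip
- spinner_b_center (a point): the second smallest of four yellow model-aeroplane propeller spinners (loose nose cones, standing point up on the table at the start). 42 mm in diameter, 50 mm tall: upright round sides for the lower 28 mm, then rounding in to a blunt point. Silver rim at the foot, two black cut-outs in the side. This point is on its axis, half-way up, 25 mm above its flat foot; its z axis points to the tip
- spinner_c_center (a point): the second largest of four yellow model-aeroplane propeller spinners (loose nose cones, standing point up on the table at the start). 52 mm in diameter, 56 mm tall: upright round sides for the lower 31 mm, then rounding in to a blunt point. Silver rim at the foot, two black cut-outs in the side. This point is on its axis, half-way up, 28 mm above its flat foot; its z axis points to the tip
- spinner_d_center (a point): the largest of four yellow model-aeroplane propeller spinners (loose nose cones, standing point up on the table at the start). 62 mm in diameter, 62 mm tall: upright round sides for the lower 34 mm, then rounding in to a blunt point. Silver rim at the foot, two black cut-outs in the side. This point is on its axis, half-way up, 31 mm above its flat foot; its z axis points to the tip
- spot_1: one of four identical flat marks (white disc 38 mm across inside a grey ring 68 mm across) on the dark strip; spot_1 to spot_4 stand in this order along the strip, 95 mm apart in one straight row. Origin: centre of the mark, on the strip's top face, 10 mm above the table. The strip is fixed, 460 x 90 x 10 mm; it may lie turned, and its y axis (as of each spot) runs along the row from spot_1 to spot_4. Each spot is to carry one spinner
- spot_2: one of four identical flat marks (white disc 38 mm across inside a grey ring 68 mm across) on the dark strip; spot_1 to spot_4 stand in this order along the strip, 95 mm apart in one straight row. Origin: centre of the mark, on the strip's top face, 10 mm above the table. The strip is fixed, 460 x 90 x 10 mm; it may lie turned, and its y axis (as of each spot) runs along the row from spot_1 to spot_4. Each spot is to carry one spinner
- spot_3: one of four identical flat marks (white disc 38 mm across inside a grey ring 68 mm across) on the dark strip; spot_1 to spot_4 stand in this order along the strip, 95 mm apart in one straight row. Origin: centre of the mark, on the strip's top face, 10 mm above the table. The strip is fixed, 460 x 90 x 10 mm; it may lie turned, and its y axis (as of each spot) runs along the row from spot_1 to spot_4. Each spot is to carry one spinner
- spot_4: one of four identical flat marks (white disc 38 mm across inside a grey ring 68 mm across) on the dark strip; spot_1 to spot_4 stand in this order along the strip, 95 mm apart in one straight row. Origin: centre of the mark, on the strip's top face, 10 mm above the table. The strip is fixed, 460 x 90 x 10 mm; it may lie turned, and its y axis (as of each spot) runs along the row from spot_1 to spot_4. Each spot is to carry one spinner
- red_block: red end block, 70 x 16 x 20 mm, fixed on the strip at one end of the row, 70 mm beyond the last mark, its long side across the row (the red and the blue block may be at either end). Origin: centre of its underside, on the strip's top face
- blue_block: blue end block, 70 x 16 x 20 mm, fixed on the strip at one end of the row, 70 mm beyond the last mark, its long side across the row (the red and the blue block may be at either end). Origin: centre of its underside, on the strip's top face
There are look-alikes about, which are no part of the job. What is shaped like the part that bears spinner_d_center but green is not meant.

How it is judged:
By the outcome, as a careful person would: the job done as asked, in the order asked, and still so for the second after the job is handed in, with the robot touching nothing.
It also fails if it takes over 104 s, if anything falls off the work surface, if the arm or the gripper's body presses on something with over 40 N, if the wrist force passes 120 N, or if a joint passes its speed limit or range.

## Working session

There is one attempt and no reset: what is moved stays moved. The work goes in short steps, Python scripts to look and compute and a tool call to move; the robot and the scene stay as the last step left them, time stands still between calls to the robot, and variables do not carry over. Pictures are saved under pics/ and viewed, at most 14 in all, crops included, and the job is handed in when it is done.

Besides the shell and the picture viewer there is one more tool, called after ">>>" as name(argument=value, ...) on one line, values as JSON. arm_command: Moves the arm, as the interface text tells. Its arguments: {"type":"object","properties":{"steps":{"type":"array","items":{"type":"number"}}},"required":["steps"]}

```bash
mkdir -p pics; ls; python3 - <<'E'
from rig import bot
import cv2
s=bot.sense(); print(s)
for n in("top","side"):
    im=bot.capture(n); cv2.imwrite(f"pics/{n}0.png",im); c=bot.get_calibration(n); print(n,c)
E
```

```text
pics
{'t': 0.0, 'joints': array([ 1.03788602e+00,  2.45823899e-01,  1.55901095e+00,  4.18380724e-05,
        1.33872001e+00, -1.74080544e-01]), 'joint_velocities': array([ 1.68227112e-03,  9.78972813e-04, -8.53749452e-04,  3.16274859e-04,
       -2.27470949e-03,  7.95789810e-05]), 'effort': array([-2.24829644e-03, -4.29495835e+01, -3.26136947e+01, -2.07789685e-04,
        5.23939932e-03,  1.29996579e-05]), 'tool_pos': array([227.95031536, 608.12127888, 230.17569268]), 'eef_rot': array([-3.58733587e-04,  1.78458543e-01,  9.83946942e-01, -9.13396934e-04]), 'wrist_force': array([ 0.08680157, -1.54072696, -1.1005744 ]), 'moment': array([-0.0016162 , -0.03320519, -0.00610562]), 'grasp_force': 0.0, 'grip_width': 85.21970488417581}
top {'mtx': array([[537.45827577,   0.        , 319.92159932],
       [  0.        , 537.45827577, 237.37600798],
       [  0.        ,   0.        ,   1.        ]]), 'rvec': array([ 2.14227473, -2.1239447 ,  0.16412889]), 'tvec': array([ -6.92112765, 529.10773079, 828.35133866])}
side {'mtx': array([[456.23482771,   0.        , 318.27051724],
       [  0.        , 456.23482771, 238.29976875],
       [  0.        ,   0.        ,   1.        ]]), 'rvec': array([ 1.97110543, -0.82757189,  0.44646271]), 'tvec': array([-345.23353987,  235.15052495,  509.57377651])}
```

View pics/top0.png

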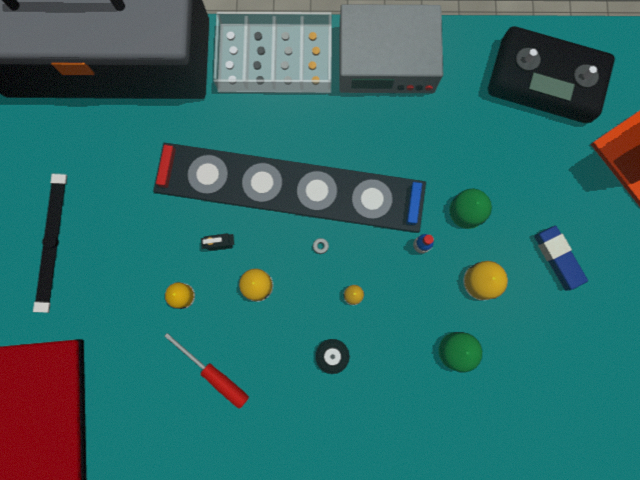

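View pics/side0.png

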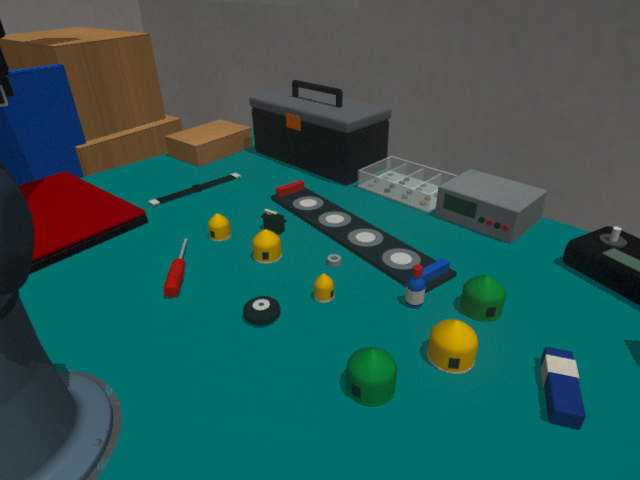

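Top view: the red block is at (165,165), the blue at (415,203), and the marks run from (208,174) to (372,199). The yellow spinners are b (180,295), c (256,285), a (354,295) and d (487,281). The green look-alikes are at (471,208) and (461,352). The side view agrees, with everything standing upright.

```bash
cat > h.py <<'E'
from rig import bot
import cv2, numpy as np
from scipy.spatial.transform import Rotation as R
H=dict(a=44,b=50,c=56,d=62); D=dict(a=32,b=42,c=52,d=62)
def ray(cal,px,z):
    Rm=cv2.Rodrigues(cal["rvec"])[0]; t=np.ravel(cal["tvec"])
    o=-Rm.T@t
    d=Rm.T@np.linalg.inv(cal["mtx"])@np.array([px[0],px[1],1.])
    return o+d*(z-o[2])/d[2]
def proj(cal,p): return cv2.projectPoints(np.array([p],float),cal["rvec"],cal["tvec"],cal["mtx"],None)[0].ravel()
def blobs(im,lo,hi,amin=60):
    m=cv2.inRange(cv2.cvtColor(im,cv2.COLOR_BGR2HSV),lo,hi)
    m=cv2.morphologyEx(m,cv2.MORPH_CLOSE,np.ones((5,5)))
    cs=cv2.findContours(m,cv2.RETR_EXTERNAL,cv2.CHAIN_APPROX_NONE)[0]
    return [c for c in cs if cv2.contourArea(c)>amin]
YEL=((18,120,90),(32,255,255)); WHI=((0,0,150),(180,60,255))
E
python3 - <<'E'
from h import *
im=cv2.imread("pics/top0.png"); cal=bot.get_calibration("top")
print("cam",ray(cal,(320,237),0))
for c in blobs(im,*YEL):
    if cv2.contourArea(c)<150: continue
    (x,y),r=cv2.minEnclosingCircle(c); print("yel",round(x),round(y),cv2.contourArea(c),[ray(cal,(x,y),z).round(1)[:2] for z in (10,20,30)], "diam@30",2*np.linalg.norm(ray(cal,(x+r,y),30)-ray(cal,(x,y),30)))
for c in blobs(im,*WHI):
    (x,y),r=cv2.minEnclosingCircle(c)
    if 160<x<420 and 150<y<230: print("mark",round(x),round(y),ray(cal,(x,y),10).round(1),cv2.contourArea(c))
s=bot.sense(); cw=bot.get_calibration("wrist"); Rm=cv2.Rodrigues(cw["rvec"])[0]
print("wristcam pos",-Rm.T@np.ravel(cw["tvec"]),"axes",Rm.round(3), R.from_quat(s["eef_rot"],scalar_first=True).as_matrix().round(3),cw["mtx"])
E
```

```text
cam [536.8102937  -2.1067493   0.       ]
yel 354 294 252.5 [array([439.7, -58.6]), array([439.1, -58.1]), array([438.5, -57.5])] diam@30 30.525846423192423
yel 179 296 527.5 [array([434.4, 230.6]), array([433.9, 227.9]), array([433.4, 225.2])] diam@30 45.77031297699604
yel 255 284 744.5 [array([454.5, 104.5]), array([453.7, 103.2]), array([453. , 101.9])] diam@30 53.066318710332396
yel 488 280 1064.0 [array([ 465.9, -281.3]), array([ 465. , -278.3]), array([ 464.2, -275.3])] diam@30 61.87106104283073
mark 372 198 [602.6 -89.8  10. ] 375.5
mark 317 190 [616.4   4.4  10. ] 376.0
mark 262 182 [630.2  98.6  10. ] 364.5
mark 207 173 [644.4 192.9  10. ] 357.5
wristcam pos [147.87676164 637.81772199 372.65344387] axes [[ 0.351  0.936 -0.001]
 [ 0.885 -0.331  0.326]
 [ 0.305 -0.115 -0.945]] [[-0.936  0.351 -0.001]
 [ 0.351  0.936 -0.001]
 [ 0.    -0.002 -1.   ]] [[379.521511     0.         325.43716433]
 [  0.         379.521511   244.44223413]
 [  0.           0.           1.        ]]
```

>>> arm_command(steps=[0, 0, -0.9, 0, 0, 0.5, 100, 0, 0, -0.9, 0, 0, 0.5, 100, 0, 0, -0.9, 0, 0, 0.5, 100, 0, 0, -0.9, 0, 0, 0.5, 100, 0, 0, -0.9, 0, 0, 0.5, 100, 0, 0, 0, -0.5, -1, 0, 100, 0, 0, 0, -0.5, -1, 0, 100, 0, 0, 0, -0.5, -1, 0, 100, 0, 0, 0, -0.5, -1, 0, 100, 0, 0, 0, -0.5, -1, 0, 100])

```text
t: 0.93
tool_pos: [303.5, 457.1, 155.7]
eef_rot: [-0.0, -0.001, 1.0, -0.0]
wrist_force: [0.8, 0.5, 0.2]
grip_width: 85.3
grasp_force: 0.0
```

>>> arm_command(steps=[0, 0, 0, -0.5, -1, 0, 100, 0, 0, 0, -0.5, -1, 0, 100, 0, 0, 0, -0.5, -1, 0, 100, 0, 0, 0, -0.5, -1, 0, 100, 0, 0, 0, -0.5, -1, 0, 100, 0, 0, 0, -0.5, -1, 0, 100, 0, 0, 0, -0.5, -1, 0, 100, 0, 0, 0, -0.4, -0.6, 0, 100, 0, 0, 0, 0, 0, 0, 100, 0, 0, 0, 0, 0, 0, 100])

```text
t: 1.77
tool_pos: [420.9, 230.1, 156.1]
eef_rot: [-0.0, 0.001, 1.0, 0.0]
wrist_force: [-0.3, -0.2, 0.4]
grip_width: 85.9
grasp_force: 0.0
```

```bash
cat >> h.py <<'E'
def look(k,name,z0=0):
    """wrist view: yellow blob near the TCP; silhouette extremes cast on the plane of the shoulder"""
    s=bot.sense(); cal=bot.get_calibration("wrist"); im=bot.capture("wrist"); cv2.imwrite(f"pics/{name}.png",im)
    p=s["tool_pos"]; print("tcp",p.round(1),R.from_quat(s["eef_rot"],scalar_first=True).as_matrix().round(3)[:2].tolist(),"t",round(s["t"],2))
    sh=dict(a=24,b=28,c=31,d=34)[k]+z0
    for c in blobs(im,*YEL,300):
        x,y,w,h=cv2.boundingRect(c)
        # widest row: its two ends lie on the flanks of the upright part; the foot front edge gives the near side
        rows=c[:,0,1]; 
        L=ray(cal,(x,rows[c[:,0,0]==x].mean()),sh-8); Rr=ray(cal,(x+w,rows[c[:,0,0]==x+w-1].mean()),sh-8)
        foot=ray(cal,(x+w/2,y+h),z0+2)
        print("blob",(x,y,w,h),"flank mid",((L+Rr)/2).round(1),"width",np.linalg.norm(L-Rr).round(1),"x by foot",(foot[0]+D[k]/2).round(1))
E
python3 -c "
from h import *
look('b','w_b')"
```

```text
tcp [420.9 230.1 156.1] [[-1.0, 0.001, -0.001], [0.001, 1.0, 0.0]] t 1.77
blob (123, 232, 78, 73) flank mid [451.  100.5  20. ] width 63.2 x by foot 514.5
blob (294, 216, 54, 59) flank mid [436.  226.8  20. ] width 42.1 x by foot 486.0
```

```bash
sed -i 's|foot=ray(cal,(x+w/2,y+h),z0+2)|foot=ray(cal,(x+w/2,y),z0+4)  # image top is nearest the base|' h.py
python3 -c "
from h import *
look('b','w_b')"
```

```text
tcp [420.4 230.8 156. ] [[-1.0, -0.0, -0.001], [-0.0, 1.0, 0.0]] t 1.82
blob (122, 232, 78, 73) flank mid [451.  100.4  20. ] width 63.1 x by foot 446.8
blob (293, 217, 54, 59) flank mid [435.9 226.7  20. ] width 42.2 x by foot 434.1
```

View pics/w_b.png

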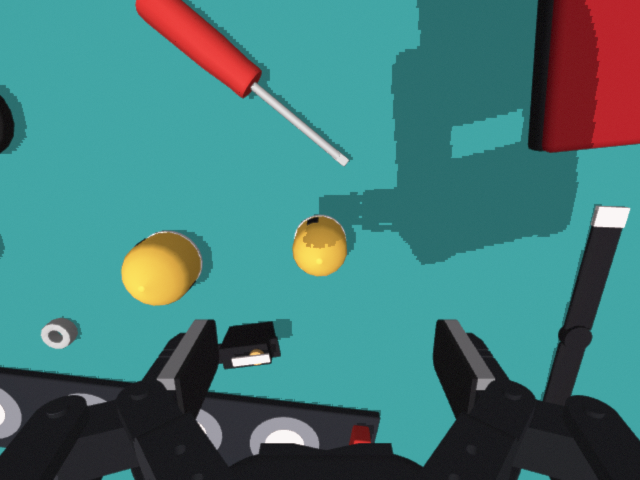

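The wrist view shows b clear between the fingers at (320,246), and c at (160,270). The measured width of b is 42 mm, which matches. I descend on b at about (435, 227).

>>> arm_command(steps=[0, 0, 0, -0.48, -0.12, 0, 100, 0, 0, 0, 0, 0, 1, 100, 0, 0, 0, 0, 0, 1, 100, 0, 0, 0, 0, 0, 1, 100, 0, 0, 0, 0, 0, 1, 100, 0, 0, 0, 0, 0, 0.6, 100, 0, 0, 0, 0, 0, 0.4, 100, 0, 0, 0, 0, 0, 0.1, 100, 0, 0, 0, 0, 0, 0, 100, 0, 0, 0, 0, 0, 0, 100])

```text
t: 2.7
tool_pos: [435.3, 228.1, 3.9]
eef_rot: [0.0, -0.001, 1.0, 0.0]
wrist_force: [-0.1, -0.8, 0.7]
grip_width: 85.6
grasp_force: 0.0
```

>>> arm_command(steps=[0, 0, 0, 0, 0, 0, 0, 0, 0, 0, 0, 0, 0, 0, 0, 0, 0, 0, 0, 0, 0, 0, 0, 0, 0, 0, 0, 0, 0, 0, 0, 0, 0, 0, 0, 0, 0, 0, 0, 0, 0, 0, 0, 0, 0, 0, 0, 0, 0, 0, 0, 0, 0, 0, 0, 0, 0, 0, 0, 0, 0, 0, 0, 0, 0, 0, 0, 0, 0, 0])

```text
t: 3.53
tool_pos: [436.0, 227.5, 4.4]
eef_rot: [0.001, -0.001, 1.0, 0.0]
wrist_force: [-0.4, 0.3, 5.5]
grip_width: 40.1
grasp_force: 60.9
```

```bash
python3 -c "
from h import *
look('b','w_b2')"
```

```text
tcp [436.  227.5   4.4] [[-1.0, -0.001, 0.002], [-0.001, 1.0, 0.0]] t 3.53
blob (0, 302, 99, 156) flank mid [449.4 116.9  20. ] width 42.1 x by foot 446.5
blob (270, 274, 111, 131) flank mid [436.8 227.6  20. ] width 43.3 x by foot 433.5
```

View pics/w_b2.png

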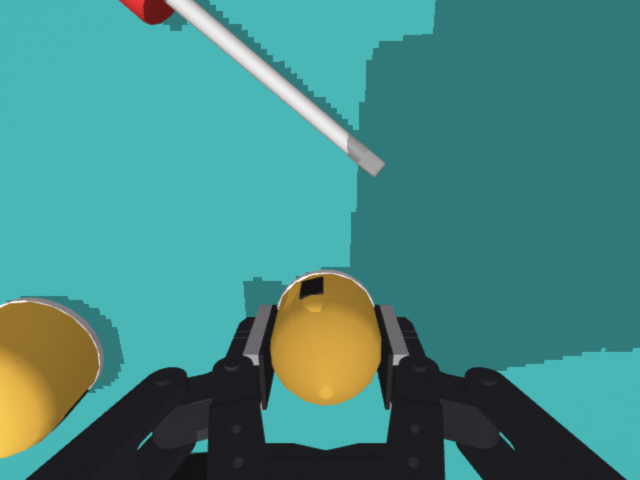

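>>> arm_command(steps=[0, 0, 0, 0, 0, -0.5, 0, 0, 0, 0, 0, 0, -1, 0, 0, 0, 0, 0, 0, -1, 0, 0, 0, 0, -0.92, -0.61, 0, 0, 0, 0, 0, -0.92, -0.61, 0, 0, 0, 0, 0, -0.92, -0.61, 0, 0, 0, 0, 0, -0.92, -0.61, 0, 0, 0, 0, 0, -0.92, -0.61, 0, 0, 0, 0, 0, -0.92, -0.61, 0, 0, 0, 0, 0, -0.92, -0.61, 0, 0])

```text
t: 4.42
tool_pos: [629.5, 98.2, 78.1]
eef_rot: [-0.0, -0.0, 1.0, 0.0]
wrist_force: [-0.4, 0.2, -0.3]
grip_width: 40.2
grasp_force: 60.6
```

```bash
python3 - <<'E'
from h import *
s=bot.sense();print(s["tool_pos"].round(1),s["grip_width"],s["grasp_force"],s["wrist_force"].round(1))
im=cv2.imread("pics/side0.png"); cal=bot.get_calibration("side")
for c in blobs(im,*WHI,60):
    M=cv2.moments(c); p=(M["m10"]/M["m00"],M["m01"]/M["m00"])
    if 280<p[0]<420 and 190<p[1]<270: print("mark side",np.round(p),ray(cal,p,10).round(1))
cal=bot.get_calibration("wrist"); im=bot.capture("wrist"); cv2.imwrite("pics/w_hold.png",im)
for c in blobs(im,*WHI,200):
    M=cv2.moments(c); p=(M["m10"]/M["m00"],M["m01"]/M["m00"]); print("mark wrist",np.round(p),ray(cal,p,10).round(1), cv2.contourArea(c))
E
```

```text
[629.5  98.2  78.1] 40.18813951346839 60.57339279446751 [-0.4  0.2 -0.3]
mark side [401. 258.] [602.4 -92.7  10. ]
mark side [365. 237.] [616.3   1.6  10. ]
mark side [334. 218.] [630.3  95.6  10. ]
mark side [308. 203.] [644.1 189.6  10. ]
mark wrist [191. 472.] [794.8  -1.3  10. ] 455.0
mark wrist [477. 295.] [649.4 191.2  10. ] 4709.5
mark wrist [310. 247.] [618.4  89.5  10. ] 5555.5
mark wrist [161. 237.] [612.1   2.4  10. ] 9951.5
mark wrist [ 23. 221.] [602.8 -75.7  10. ] 4501.0
mark wrist [497.  56.] [516.7 183.9  10. ] 1218.0
mark wrist [119.  59.] [518.1  -5.4  10. ] 2081.5
```

View pics/w_hold.png

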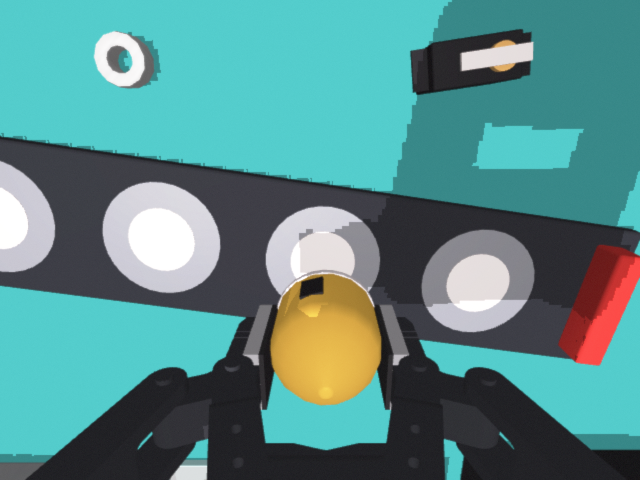

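The wrist view shows b held straight over spot 2. The spot 3 disc is at (161,239) and the spot 1 disc at (478,282). I refine the marks from these ring outlines.

```bash
cat >> h.py <<'E'
def marks(im,cal):
    """grey-ring outlines (68 mm), complete ones: contour cast on the strip top, ellipse centre there"""
    hsv=cv2.cvtColor(im,cv2.COLOR_BGR2HSV)
    m=((hsv[...,1]<70)&(hsv[...,2]>95)).astype(np.uint8)*255
    for c in cv2.findContours(m,cv2.RETR_EXTERNAL,cv2.CHAIN_APPROX_NONE)[0]:
        if cv2.contourArea(c)<600: continue
        q=np.array([ray(cal,p[0],10)[:2] for p in c],np.float32)
        (cx,cy),r=cv2.minEnclosingCircle(q); A=cv2.contourArea(q)
        e=cv2.fitEllipse(q)
        print("ring",np.round(e[0],1),"axes",np.round(e[1],1),"encl",round(cx,1),round(cy,1),round(2*r,1))
E
python3 - <<'E'
from h import *
print("wrist");marks(cv2.imread("pics/w_hold.png"),bot.get_calibration("wrist"))
print("top");marks(cv2.imread("pics/top0.png"),bot.get_calibration("top"))
cal=bot.get_calibration("wrist"); s=bot.sense()["tool_pos"]; z=s[2]-4.4
a=ray(cal,(325,270),z+1)
print("rim-near -> object x rel tcp",a+[21,0,0]-s)
E
```

```text
wrist
ring [687.5 139.6] axes [ 9.6 59.5] encl 684.5 135.4 46.1
ring [687.2  49.1] axes [ 9.6 58.9] encl 684.5 53.3 46.2
ring [647.7 187.1] axes [67.7 68.5] encl 647.8 187.0 69.1
ring [632.7  92.6] axes [68.8 70. ] encl 638.4 93.8 79.4
ring [619.3  -2. ] axes [68.5 68.8] encl 619.5 -1.9 69.7
ring [609.8 -80.8] axes [32.5 72.2] encl 606.2 -93.2 68.7
ring [522.4 180.1] axes [ 9.1 48.5] encl 521.9 180.2 36.6
ring [523.9  -7.1] axes [25.3 29.4] encl 523.9 -7.0 29.7
top
ring [602.5 -89.6] axes [66.3 67. ] encl 602.6 -89.6 68.5
ring [616.4   4.5] axes [66.7 67.1] encl 616.5 4.5 68.3
ring [630.2  98.6] axes [66.5 66.9] encl 630.1 98.7 68.4
ring [644.1 192.8] axes [66.2 66.8] encl 644.0 192.7 68.2
ring [ 807.4 -406.8] axes [32.7 91. ] encl 807.4 -406.8 76.2
ring [895.6 -73.8] axes [168.  930.7] encl 960.1 -178.8 790.4
ring [912.  395.1] axes [108.5 458.7] encl 917.4 414.6 356.3
rim-near -> object x rel tcp [-3.02115807 -0.0762005  -3.4       ]
```

```bash
python3 - <<'E'
from h import *
s=bot.sense(); cal=bot.get_calibration("wrist"); im=bot.capture("wrist"); cv2.imwrite("pics/w_hold2.png",im)
print(s["tool_pos"].round(1),abs(s["joint_velocities"]).max()); marks(im,cal)
E
```

```text
[634.5  94.5  79.2] 0.06294743930701695
ring [ 797.6 -134.4] axes [21.2 42.4] encl 798.5 -131.1 47.1
ring [798.9  -5.3] axes [22.5 35.1] encl 797.0 -8.6 40.1
ring [687.7 139.7] axes [ 9.5 59.9] encl 684.5 135.4 46.1
ring [687.1  49.1] axes [ 9.7 58.7] encl 684.5 53.3 46.2
ring [641.4 190.6] axes [67.4 67.9] encl 641.5 190.5 68.5
ring [629.1  95.8] axes [68.7 75.2] encl 634.7 93.7 84.3
ring [613.8   2.4] axes [68.1 68.2] encl 613.8 2.4 68.9
ring [604.  -77.7] axes [35.9 72.3] encl 600.6 -89.6 68.6
ring [516.  184.2] axes [ 9.2 47.8] encl 515.9 184.2 36.5
ring [518.9  -3.4] axes [25.3 29.1] encl 518.8 -3.1 29.6
```

```bash
python3 - <<'E'
from h import *
im=bot.capture("side");cv2.imwrite("pics/s1.png",im)
for i in range(3):
    bot.capture("wrist"); s=bot.sense(); print(s["tool_pos"].round(1),abs(s["joint_velocities"]).max().round(3))
cal=bot.get_calibration("wrist"); im=bot.capture("wrist"); marks(im,cal)
cal=bot.get_calibration("wrist"); s=bot.sense(); im=bot.capture("wrist")
p=s["tool_pos"]; print(p.round(1)); a=ray(cal,(325,270),p[2]-3.4); print("rim rel",(a+[21,0,0]-p).round(1))
E
```

```text
[628.6  98.8  78. ] 0.041
[627.8  99.4  77.8] 0.022
[627.4  99.9  77.7] 0.01
ring [678.6 145. ] axes [ 9.5 58.8] encl 675.6 140.8 45.5
ring [678.4  55.3] axes [ 9.6 57.9] encl 675.8 59.4 45.5
ring [641.4 190.6] axes [67.5 68. ] encl 641.4 190.7 68.6
ring [625.9  96.7] axes [66.1 69.8] encl 630.8 99.4 77.7
ring [613.8   2.4] axes [68.1 68.3] encl 613.7 2.4 68.9
ring [604.8 -75.2] axes [30.9 71.1] encl 601.5 -86.8 68.0
ring [517.  183.4] axes [ 9.1 48.5] encl 516.9 183.4 36.6
ring [518.8  -3.3] axes [25.2 29.3] encl 519.1 -3.3 29.7
[627.3 100.1  77.9]
rim rel [-3.  -0.2 -3.4]
```

>>> arm_command(steps=[0, 0, 0, -0.1, -0.1, 0, 0, 0, 0, 0, 0, 0, 0.6, 0, 0, 0, 0, 0, 0, 0.6, 0, 0, 0, 0, 0, 0, 0.5, 0, 0, 0, 0, 0, 0, 0.2, 0, 0, 0, 0, 0, 0, 0.1, 0, 0, 0, 0, 0, 0, 0.05, 0, 0, 0, 0, 0, 0, 0, 0, 0, 0, 0, 0, 0, 0, 0, 0, 0, 0, 0, 0, 0, 0])

```text
t: 5.65
tool_pos: [632.2, 96.4, 17.8]
eef_rot: [0.001, -0.001, 1.0, -0.0]
wrist_force: [-0.6, 0.4, -1.3]
grip_width: 40.1
grasp_force: 60.6
```

```bash
python3 - <<'E'
from h import *
s=bot.sense();print(s["tool_pos"].round(1),s["wrist_force"].round(1),s["grip_width"])
E
```

```text
[632.2  96.4  17.8] [-0.6  0.4 -1.3] 40.12006588613779
```

>>> arm_command(steps=[0, 0, 0, 0.05, 0, 0.04, 0, 0, 0, 0, 0, 0, 0.03, 0, 0, 0, 0, 0, 0, 0.02, 0, 0, 0, 0, 0, 0, 0.02, 0, 0, 0, 0, 0, 0, 0, 0, 0, 0, 0, 0, 0, 0, 0, 0, 0, 0, 0, 0, 0, 0, 0, 0, 0, 0, 0, 0, 0, 0, 0, 0, 0, 0, 0, 0, 0, 0, 0, 0, 0, 0, 0])

```text
t: 6.48
tool_pos: [629.9, 96.4, 14.4]
eef_rot: [-0.0, -0.001, 1.0, -0.0]
wrist_force: [-4.4, -0.2, 6.6]
grip_width: 39.8
grasp_force: 61.4
```

>>> arm_command(steps=[0, 0, 0, 0, 0, 0, 100, 0, 0, 0, 0, 0, 0, 100, 0, 0, 0, 0, 0, 0, 100, 0, 0, 0, 0, 0, 0, 100, 0, 0, 0, 0, 0, 0, 100, 0, 0, 0, 0, 0, -0.3, 100, 0, 0, 0, 0, 0, -0.9, 100, 0, 0, 0, 0, 0, -1, 100, 0, 0, 0, 0, 0, -1, 100, 0, 0, 0, 0, 0, -1, 100])

```text
t: 7.32
tool_pos: [629.8, 96.4, 141.4]
eef_rot: [0.0, -0.001, 1.0, -0.0]
wrist_force: [-0.3, -0.1, -0.1]
grip_width: 85.5
grasp_force: 0.0
```

>>> arm_command(steps=[0, 0, 0, 0.8, 0, -0.5, 100, 0, 0, 0, 0.8, 0, 0, 100, 0, 0, 0, 0.8, 0, 0, 100, 0, 0, 0, 0, 0, 0, 100, 0, 0, 0, 0, 0, 0, 100, 0, 0, 0, 0, 0, 0, 100, 0, 0, 0, 0, 0, 0, 100, 0, 0, 0, 0, 0, 0, 100, 0, 0, 0, 0, 0, 0, 100, 0, 0, 0, 0, 0, 0, 100])

```text
t: 8.15
tool_pos: [558.3, 96.3, 154.3]
eef_rot: [-0.0, -0.001, 1.0, 0.0]
wrist_force: [-0.6, 0.2, 0.0]
grip_width: 85.1
grasp_force: 0.0
```

```bash
python3 - <<'E'
from h import *
look("b","w_b3",10)
cal=bot.get_calibration("wrist"); marks(cv2.imread("pics/w_b3.png"),cal)
im=bot.capture("side"); cv2.imwrite("pics/side1.png",im)
E
```

```text
tcp [558.3  96.3 154.3] [[-1.0, -0.001, -0.0], [-0.001, 1.0, 0.0]] t 8.15
blob (300, 287, 52, 62) flank mid [629.9  96.9  30. ] width 41.6 x by foot 628.3
blob (293, 34, 80, 86) flank mid [451.2 101.   30. ] width 51.7 x by foot 444.2
blob (57, 28, 69, 55) flank mid [438.5 -52.2  30. ] width 43.0 x by foot 440.9
ring [655.5 200.3] axes [ 62.4 119.8] encl 662.9 206.4 122.1
ring [628.   96.5] axes [63.4 65.3] encl 627.5 96.5 68.9
ring [633.6  -8.8] axes [ 63.3 142.9] encl 648.0 -15.4 145.8
ring [600.1 -91.7] axes [67.8 68.1] encl 600.2 -91.6 68.9
ring [518.   -4.1] axes [24.8 27.2] encl 517.7 -4.0 28.4
```

View pics/w_b3.png

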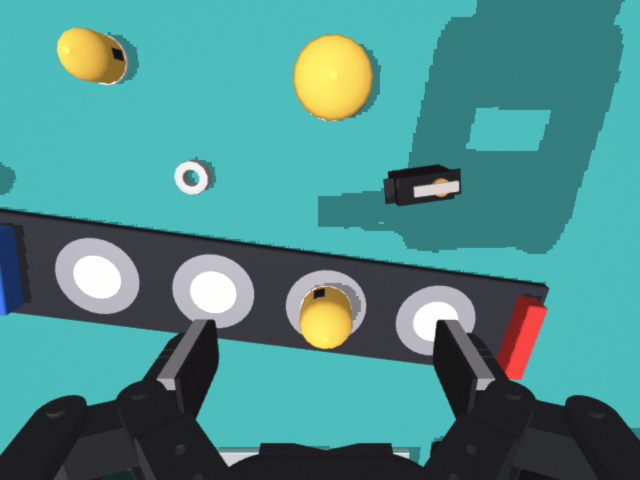

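b stands on spot 2 at (325,315), about 1 mm from the ring centre. Next is c, at (452,101).

>>> arm_command(steps=[0, 0, 0, 0.85, 0.04, 0, 100, 0, 0, 0, 0.9, 0.04, 0, 100, 0, 0, 0, 0.9, 0.04, 0, 100, 0, 0, 0, 0.9, 0.04, 0, 100, 0, 0, 0, 0, 0, 0, 100, 0, 0, 0, 0, 0, 0, 100, 0, 0, 0, 0, 0, 0, 100, 0, 0, 0, 0, 0, 0, 100, 0, 0, 0, 0, 0, 0, 100, 0, 0, 0, 0, 0, 0, 100])

```text
t: 9.08
tool_pos: [452.2, 100.9, 154.6]
eef_rot: [0.0, -0.0, 1.0, -0.0]
wrist_force: [0.5, 0.2, -0.1]
grip_width: 85.3
grasp_force: 0.0
```

```bash
python3 -c "
from h import *
look('c','w_c')"
```

```text
tcp [452.2 100.9 154.6] [[-1.0, -0.001, 0.0], [-0.001, 1.0, -0.0]] t 9.08
blob (297, 393, 48, 58) flank mid [642.   97.1  23. ] width 44.2 x by foot 642.3
blob (291, 194, 70, 74) flank mid [452.9 101.3  23. ] width 53.0 x by foot 452.2
blob (85, 188, 58, 46) flank mid [435.5 -55.9  23. ] width 43.4 x by foot 447.7
```

>>> arm_command(steps=[0, 0, 0, -0.04, 0, 0.5, 100, 0, 0, 0, 0, 0, 1, 100, 0, 0, 0, 0, 0, 1, 100, 0, 0, 0, 0, 0, 1, 100, 0, 0, 0, 0, 0, 0.8, 100, 0, 0, 0, 0, 0, 0.5, 100, 0, 0, 0, 0, 0, 0.2, 100, 0, 0, 0, 0, 0, 0.05, 100, 0, 0, 0, 0, 0, 0, 100, 0, 0, 0, 0, 0, 0, 100])

```text
t: 9.97
tool_pos: [453.9, 101.0, 4.1]
eef_rot: [0.001, -0.001, 1.0, -0.0]
wrist_force: [0.7, 0.7, -0.4]
grip_width: 85.4
grasp_force: 0.0
```

>>> arm_command(steps=[0, 0, 0, 0, 0, 0, 0, 0, 0, 0, 0, 0, 0, 0, 0, 0, 0, 0, 0, 0, 0, 0, 0, 0, 0, 0, 0, 0, 0, 0, 0, 0, 0, 0, 0, 0, 0, 0, 0, 0, 0, 0, 0, 0, 0, 0, 0, 0, 0, 0, 0, 0, 0, 0, 0, 0, 0, 0, 0, 0, 0, 0, 0, 0, 0, 0, 0, 0, 0, 0])

```text
t: 10.8
tool_pos: [453.5, 101.0, 4.3]
eef_rot: [0.001, -0.001, 1.0, -0.0]
wrist_force: [-2.5, -0.8, 8.1]
grip_width: 50.2
grasp_force: 61.9
```

```bash
python3 -c "
from h import *
look('c','w_c2')"
```

```text
tcp [453.5 101.    4.3] [[-1.0, -0.001, 0.001], [-0.001, 1.0, -0.0]] t 10.8
blob (255, 264, 142, 160) flank mid [454.2 101.3  23. ] width 54.3 x by foot 451.5
```

>>> arm_command(steps=[0, 0, 0, 0, 0, -0.5, 0, 0, 0, 0, 0, 0, -0.7, 0, 0, 0, 0, 0, 0, -0.7, 0, 0, 0, 0, -0.9, -0.55, 0, 0, 0, 0, 0, -0.9, -0.55, 0, 0, 0, 0, 0, -0.9, -0.55, 0, 0, 0, 0, 0, -0.9, -0.55, 0, 0, 0, 0, 0, -0.9, -0.55, 0, 0, 0, 0, 0, -0.9, -0.55, 0, 0, 0, 0, 0, 0, 0, 0, 0])

```text
t: 11.68
tool_pos: [619.5, -1.1, 61.3]
eef_rot: [0.003, 0.001, 1.0, -0.001]
wrist_force: [-0.6, 0.5, 0.4]
grip_width: 50.4
grasp_force: 62.4
```

>>> arm_command(steps=[0, 0, 0, 0, 0, 0.4, 0, 0, 0, 0, 0, 0, 0.4, 0, 0, 0, 0, 0, 0, 0.2, 0, 0, 0, 0, 0, 0, 0.1, 0, 0, 0, 0, 0, 0, 0, 0, 0, 0, 0, 0, 0, 0, 0, 0, 0, 0, 0, 0, 0, 0, 0, 0, 0, 0, 0, 0, 0, 0, 0, 0, 0, 0, 0, 0, 0, 0, 0, 0, 0, 0, 0])

```text
t: 12.52
tool_pos: [615.1, 2.2, 27.5]
eef_rot: [0.0, -0.001, 1.0, -0.0]
wrist_force: [0.1, -1.1, 0.1]
grip_width: 49.9
grasp_force: 62.4
```

>>> arm_command(steps=[0, 0, 0, -0.01, 0, 0.2, 0, 0, 0, 0, 0, 0, 0.1, 0, 0, 0, 0, 0, 0, 0.06, 0, 0, 0, 0, 0, 0, 0.04, 0, 0, 0, 0, 0, 0, 0.03, 0, 0, 0, 0, 0, 0, 0.02, 0, 0, 0, 0, 0, 0, 0.01, 0, 0, 0, 0, 0, 0, 0, 0, 0, 0, 0, 0, 0, 0, 0, 0, 0, 0, 0, 0, 0, 0])

```text
t: 13.35
tool_pos: [614.5, 2.2, 14.3]
eef_rot: [-0.001, -0.001, 1.0, 0.0]
wrist_force: [-7.0, -0.2, 10.2]
grip_width: 50.1
grasp_force: 63.4
```

>>> arm_command(steps=[0, 0, 0, 0, 0, 0, 100, 0, 0, 0, 0, 0, 0, 100, 0, 0, 0, 0, 0, 0, 100, 0, 0, 0, 0, 0, 0, 100, 0, 0, 0, 0, 0, 0, 100, 0, 0, 0, 0, 0, -0.3, 100, 0, 0, 0, 0, 0, -0.9, 100, 0, 0, 0, 0, 0, -1, 100, 0, 0, 0, 0, 0, -1, 100, 0, 0, 0, 0, 0, -1, 100])

```text
t: 14.18
tool_pos: [615.0, 2.2, 141.1]
eef_rot: [0.0, -0.001, 1.0, -0.0]
wrist_force: [0.8, 0.4, 0.4]
grip_width: 85.1
grasp_force: 0.0
```

>>> arm_command(steps=[0, 0, 0, 0.8, 0, -0.5, 100, 0, 0, 0, 0.8, 0, 0, 100, 0, 0, 0, 0.8, 0, 0, 100, 0, 0, 0, 0, 0, 0, 100, 0, 0, 0, 0, 0, 0, 100, 0, 0, 0, 0, 0, 0, 100, 0, 0, 0, 0, 0, 0, 100, 0, 0, 0, 0, 0, 0, 100, 0, 0, 0, 0, 0, 0, 100, 0, 0, 0, 0, 0, 0, 100])

```text
t: 15.02
tool_pos: [543.4, 2.1, 154.1]
eef_rot: [-0.0, -0.001, 1.0, -0.0]
wrist_force: [0.2, -0.1, 0.8]
grip_width: 85.6
grasp_force: 0.0
```

```bash
python3 - <<'E'
from h import *
look("c","w_c3",10)
marks(cv2.imread("pics/w_c3.png"),bot.get_calibration("wrist"))
E
```

```text
tcp [543.4   2.1 154.1] [[-1.0, -0.001, -0.0], [-0.001, 1.0, -0.0]] t 15.02
blob (413, 304, 57, 59) flank mid [619.7  94.6  33. ] width 46.1 x by foot 633.7
blob (292, 282, 67, 75) flank mid [618.    2.3  33. ] width 53.2 x by foot 613.8
blob (208, 54, 53, 51) flank mid [438.3 -56.1  33. ] width 33.9 x by foot 446.3
ring [667.3 135.4] axes [ 15.3 100.8] encl 661.0 126.5 84.0
ring [641.3 190.7] axes [67.8 68.1] encl 641.2 190.7 68.9
ring [627.7  96.9] axes [63.5 65. ] encl 627.5 96.6 68.9
ring [616.    2.4] axes [63.6 68.2] encl 613.7 2.4 68.9
ring [ 619.3 -102.6] axes [ 63.5 141.9] encl 633.8 -108.8 144.8
ring [ 524.2 -180.7] axes [28.7 44.3] encl 525.0 -177.8 38.8
ring [518.   -4.8] axes [24.8 26.3] encl 517.8 -4.9 26.7
```

c is centred on spot 3. Next is a.

>>> arm_command(steps=[0, 0, 0, 0.86, -0.5, 0, 100, 0, 0, 0, 0.86, -0.5, 0, 100, 0, 0, 0, 0.86, -0.5, 0, 100, 0, 0, 0, 0.86, -0.5, 0, 100, 0, 0, 0, 0, 0, 0, 100, 0, 0, 0, 0, 0, 0, 100, 0, 0, 0, 0, 0, 0, 100, 0, 0, 0, 0, 0, 0, 100, 0, 0, 0, 0, 0, 0, 100, 0, 0, 0, 0, 0, 0, 100])

```text
t: 15.9
tool_pos: [440.5, -57.7, 154.3]
eef_rot: [0.0, -0.001, 1.0, 0.0]
wrist_force: [-1.1, -0.5, -0.5]
grip_width: 85.3
grasp_force: 0.0
```

```bash
python3 -c "
from h import *
look('a','w_a')"
```

```text
tcp [440.5 -57.7 154.3] [[-1.0, -0.002, 0.0], [-0.002, 1.0, 0.0]] t 15.9
blob (363, 386, 63, 73) flank mid [625.    7.4  16. ] width 63.3 x by foot 612.1
blob (0, 215, 98, 87) flank mid [ 464.2 -276.7   16. ] width 78.3 x by foot 447.9
blob (302, 203, 42, 47) flank mid [438.5 -59.5  16. ] width 32.4 x by foot 437.6
```

>>> arm_command(steps=[0, 0, 0, 0.04, -0.06, 0.5, 100, 0, 0, 0, 0, 0, 1, 100, 0, 0, 0, 0, 0, 1, 100, 0, 0, 0, 0, 0, 1, 100, 0, 0, 0, 0, 0, 0.8, 100, 0, 0, 0, 0, 0, 0.5, 100, 0, 0, 0, 0, 0, 0.2, 100, 0, 0, 0, 0, 0, 0.1, 100, 0, 0, 0, 0, 0, 0, 100, 0, 0, 0, 0, 0, 0, 100])

```text
t: 16.78
tool_pos: [439.7, -60.1, 2.1]
eef_rot: [0.001, -0.001, 1.0, -0.0]
wrist_force: [0.3, 0.3, 0.4]
grip_width: 85.3
grasp_force: 0.0
```

>>> arm_command(steps=[0, 0, 0, 0, 0, 0, 0, 0, 0, 0, 0, 0, 0, 0, 0, 0, 0, 0, 0, 0, 0, 0, 0, 0, 0, 0, 0, 0, 0, 0, 0, 0, 0, 0, 0, 0, 0, 0, 0, 0, 0, 0, 0, 0, 0, 0, 0, 0, 0, 0, 0, 0, 0, 0, 0, 0, 0, 0, 0, 0, 0, 0, 0, 0, 0, 0, 0, 0, 0, 0])

```text
t: 17.62
tool_pos: [439.2, -60.0, 1.9]
eef_rot: [0.0, -0.001, 1.0, -0.0]
wrist_force: [-1.3, 0.2, 5.9]
grip_width: 30.0
grasp_force: 59.4
```

```bash
python3 -c "
from h import *
look('a','w_a2')"
```

```text
tcp [439.2 -60.    1.9] [[-1.0, -0.001, 0.0], [-0.001, 1.0, -0.0]] t 17.62
blob (284, 289, 83, 105) flank mid [442.  -59.9  16. ] width 32.8 x by foot 437.3
```

>>> arm_command(steps=[0, 0, 0, 0, 0, -0.5, 0, 0, 0, 0, 0, 0, -1, 0, 0, 0, 0, 0, 0, -1, 0, 0, 0, 0, 0, 0, -1, 0, 0, 0, 0, -0.75, 0.93, 0, 0, 0, 0, 0, -0.75, 0.93, 0, 0, 0, 0, 0, -0.75, 0.93, 0, 0, 0, 0, 0, -0.75, 0.93, 0, 0, 0, 0, 0, -0.75, 0.93, 0, 0, 0, 0, 0, -0.75, 0.93, 0, 0])

```text
t: 18.5
tool_pos: [574.2, 109.4, 106.0]
eef_rot: [-0.0, -0.001, 1.0, -0.0]
wrist_force: [0.8, -0.4, -0.3]
grip_width: 29.9
grasp_force: 59.4
```

>>> arm_command(steps=[0, 0, 0, -0.76, 0.92, 0, 0, 0, 0, 0, -0.76, 0.92, 0, 0, 0, 0, 0, -0.76, 0.92, 0, 0, 0, 0, 0, 0, 0, 0, 0, 0, 0, 0, 0, 0, 0, 0, 0, 0, 0, 0, 0, 0, 0, 0, 0, 0, 0, 0, 0.5, 0, 0, 0, 0, 0, 0, 0.7, 0, 0, 0, 0, 0, 0, 0.5, 0, 0, 0, 0, 0, 0, 0.3, 0])

```text
t: 19.33
tool_pos: [639.5, 189.5, 42.8]
eef_rot: [-0.002, -0.0, 1.0, -0.0]
wrist_force: [-0.4, -0.3, -0.6]
grip_width: 30.2
grasp_force: 59.4
```

>>> arm_command(steps=[0, 0, 0, 0, 0, 0.4, 0, 0, 0, 0, 0, 0, 0.2, 0, 0, 0, 0, 0, 0, 0, 0, 0, 0, 0, 0, 0, 0, 0, 0, 0, 0, 0, 0, 0, 0, 0, 0, 0, 0, 0, 0, 0, 0, 0, 0, 0, 0, 0, 0, 0, 0, 0, 0, 0, 0, 0, 0, 0, 0, 0, 0, 0, 0, 0, 0, 0, 0, 0, 0, 0])

```text
t: 20.17
tool_pos: [641.9, 190.7, 28.4]
eef_rot: [0.0, -0.001, 1.0, 0.0]
wrist_force: [0.2, 0.2, -0.8]
grip_width: 30.2
grasp_force: 59.4
```

>>> arm_command(steps=[0, 0, 0, -0.03, 0, 0.2, 0, 0, 0, 0, 0, 0, 0.15, 0, 0, 0, 0, 0, 0, 0.08, 0, 0, 0, 0, 0, 0, 0.05, 0, 0, 0, 0, 0, 0, 0.03, 0, 0, 0, 0, 0, 0, 0.02, 0, 0, 0, 0, 0, 0, 0.02, 0, 0, 0, 0, 0, 0, 0, 0, 0, 0, 0, 0, 0, 0, 0, 0, 0, 0, 0, 0, 0, 0])

```text
t: 21.0
tool_pos: [642.9, 190.7, 12.0]
eef_rot: [0.0, -0.001, 1.0, 0.0]
wrist_force: [-0.6, -1.2, 1.7]
grip_width: 29.9
grasp_force: 59.6
```

>>> arm_command(steps=[0, 0, 0, 0, 0, 0.02, 0, 0, 0, 0, 0, 0, 0, 0, 0, 0, 0, 0, 0, 0, 60, 0, 0, 0, 0, 0, 0, 60, 0, 0, 0, 0, 0, 0, 60, 0, 0, 0, 0, 0, -0.2, 60, 0, 0, 0, 0, 0, -0.8, 60, 0, 0, 0, 0, 0, -1, 60, 0, 0, 0, 0, 0, -1, 100, 0, 0, 0, 0, 0, -1, 100])

```text
t: 21.83
tool_pos: [642.5, 190.6, 132.5]
eef_rot: [-0.0, -0.001, 1.0, -0.0]
wrist_force: [0.4, -0.1, 0.9]
grip_width: 73.6
grasp_force: 0.0
```

>>> arm_command(steps=[0, 0, 0, 0.8, 0, -0.7, 100, 0, 0, 0, 0.8, 0, 0, 100, 0, 0, 0, 0.8, 0, 0, 100, 0, 0, 0, 0, 0, 0, 100, 0, 0, 0, 0, 0, 0, 100, 0, 0, 0, 0, 0, 0, 100, 0, 0, 0, 0, 0, 0, 100, 0, 0, 0, 0, 0, 0, 100, 0, 0, 0, 0, 0, 0, 100, 0, 0, 0, 0, 0, 0, 100])

```text
t: 22.67
tool_pos: [571.2, 190.4, 151.9]
eef_rot: [-0.0, -0.0, 1.0, -0.0]
wrist_force: [-0.0, -0.7, 0.5]
grip_width: 85.7
grasp_force: 0.0
```

```bash
python3 - <<'E'
from h import *
look("a","w_a3",10)
marks(cv2.imread("pics/w_a3.png"),bot.get_calibration("wrist"))
E
```

```text
tcp [571.2 190.4 151.9] [[-1.0, -0.001, -0.0], [-0.001, 1.0, -0.0]] t 22.67
blob (306, 294, 40, 50) flank mid [643.8 191.1  26. ] width 32.2 x by foot 641.3
blob (174, 274, 63, 58) flank mid [628.   95.6  26. ] width 51.9 x by foot 623.7
blob (33, 250, 92, 77) flank mid [615.5  -1.7  26. ] width 72.9 x by foot 603.3
ring [796.6 126.2] axes [ 27.9 121.8] encl 787.7 130.1 99.6
ring [693.5 322.7] axes [ 15.2 100.2] encl 687.2 313.9 83.4
ring [693.4  59.1] axes [15.  98.6] encl 687.6 67.1 83.9
ring [641.3 190.5] axes [68.  68.1] encl 641.3 190.5 68.9
ring [627.7  96.1] axes [63.7 65. ] encl 627.5 96.4 68.9
ring [614.9   0.8] axes [63.7 66.7] encl 613.9 2.4 68.7
ring [607.2 -67.4] axes [15.5 58.5] encl 605.4 -72.9 55.8
ring [518.   -3.6] axes [25.1 29.3] encl 517.8 -2.6 31.2
```

a is centred on spot 1. Now d.

>>> arm_command(steps=[0, 0, 0, 0.22, -0.98, 0, 100, 0, 0, 0, 0.22, -0.98, 0, 100, 0, 0, 0, 0.22, -0.98, 0, 100, 0, 0, 0, 0.22, -0.98, 0, 100, 0, 0, 0, 0.22, -0.98, 0, 100, 0, 0, 0, 0.22, -0.98, 0, 100, 0, 0, 0, 0.22, -0.98, 0, 100, 0, 0, 0, 0.22, -0.98, 0, 100, 0, 0, 0, 0.22, -0.98, 0, 100, 0, 0, 0, 0.22, -0.98, 0, 100])

```text
t: 23.55
tool_pos: [504.7, -105.0, 152.2]
eef_rot: [0.0, -0.001, 1.0, -0.0]
wrist_force: [0.6, -0.5, -0.3]
grip_width: 85.8
grasp_force: 0.0
```

>>> arm_command(steps=[0, 0, 0, 0.22, -0.98, 0, 100, 0, 0, 0, 0.22, -0.98, 0, 100, 0, 0, 0, 0.22, -0.98, 0, 100, 0, 0, 0, 0.22, -0.98, 0, 100, 0, 0, 0, 0.22, -0.95, 0, 100, 0, 0, 0, 0.22, -0.9, 0, 100, 0, 0, 0, 0, 0, 0, 100, 0, 0, 0, 0, 0, 0, 100, 0, 0, 0, 0, 0, 0, 100, 0, 0, 0, 0, 0, 0, 100])

```text
t: 24.38
tool_pos: [465.9, -275.7, 151.9]
eef_rot: [-0.0, -0.001, 1.0, 0.0]
wrist_force: [-0.6, 0.3, 0.3]
grip_width: 85.3
grasp_force: 0.0
```

```bash
python3 -c "
from h import *
[bot.capture('wrist') for _ in range(2)]
look('d','w_d')"
```

```text
tcp [ 466.  -275.6  152. ] [[-1.0, -0.003, -0.0], [-0.003, 1.0, 0.0]] t 24.48
blob (605, 365, 35, 68) flank mid [610.4 -17.4  26. ] width 34.8 x by foot 626.8
blob (283, 184, 85, 89) flank mid [ 463.4 -275.5   26. ] width 62.9 x by foot 462.6
```

View pics/w_d.png

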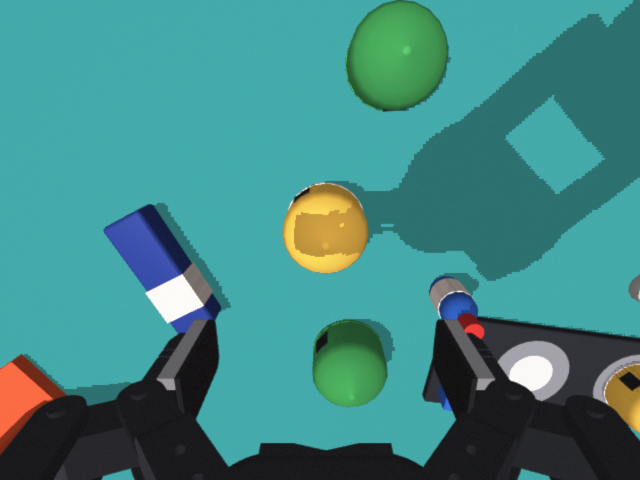

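d is at (325,228), clear of the greens at (397,55) and (350,362) and of the bottle at (455,305). I descend.

>>> arm_command(steps=[0, 0, 0, 0.07, 0, 0.5, 100, 0, 0, 0, 0, 0, 1, 100, 0, 0, 0, 0, 0, 1, 100, 0, 0, 0, 0, 0, 1, 100, 0, 0, 0, 0, 0, 0.8, 100, 0, 0, 0, 0, 0, 0.5, 100, 0, 0, 0, 0, 0, 0.1, 100, 0, 0, 0, 0, 0, 0.07, 100, 0, 0, 0, 0, 0, 0, 100, 0, 0, 0, 0, 0, 0, 100])

```text
t: 25.37
tool_pos: [464.6, -277.3, 4.4]
eef_rot: [0.001, -0.001, 1.0, -0.001]
wrist_force: [-0.2, -0.6, 0.1]
grip_width: 85.3
grasp_force: 0.0
```

>>> arm_command(steps=[0, 0, 0, 0, 0, 0, 0, 0, 0, 0, 0, 0, 0, 0, 0, 0, 0, 0, 0, 0, 0, 0, 0, 0, 0, 0, 0, 0, 0, 0, 0, 0, 0, 0, 0, 0, 0, 0, 0, 0, 0, 0, 0, 0, 0, 0, 0, 0, 0, 0, 0, 0, 0, 0, 0, 0, 0, 0, 0, 0, 0, 0, 0, 0, 0, 0, 0, 0, 0, 0])

```text
t: 26.2
tool_pos: [464.6, -277.6, 4.5]
eef_rot: [0.001, -0.001, 1.0, -0.001]
wrist_force: [-1.0, 0.9, 6.4]
grip_width: 60.0
grasp_force: 65.5
```

```bash
python3 -c "
from h import *
look('d','w_d2')"
```

```text
tcp [ 464.6 -277.6    4.5] [[-1.0, -0.001, 0.002], [-0.001, 1.0, -0.002]] t 26.2
blob (239, 251, 174, 190) flank mid [ 464.4 -277.4   26. ] width 65.2 x by foot 462.1
```

>>> arm_command(steps=[0, 0, 0, 0, 0, -0.5, 0, 0, 0, 0, 0, 0, -1, 0, 0, 0, 0, 0, 0, -1, 0, 0, 0, 0, 0, 0, -1, 0, 0, 0, 0, -0.65, 0.88, 0, 0, 0, 0, 0, -0.65, 0.88, 0, 0, 0, 0, 0, -0.65, 0.88, 0, 0, 0, 0, 0, -0.65, 0.88, 0, 0, 0, 0, 0, -0.65, 0.88, 0, 0, 0, 0, 0, -0.65, 0.88, 0, 0])

```text
t: 27.08
tool_pos: [581.0, -116.7, 108.1]
eef_rot: [0.0, -0.001, 1.0, -0.0]
wrist_force: [0.8, -0.9, -1.2]
grip_width: 60.2
grasp_force: 64.8
```

>>> arm_command(steps=[0, 0, 0, -0.65, 0.88, 0, 0, 0, 0, 0, 0, 0, 0, 0, 0, 0, 0, 0, 0, 0, 0, 0, 0, 0, 0, 0, 0, 0, 0, 0, 0, 0, 0, 0.4, 0, 0, 0, 0, 0, 0, 0.6, 0, 0, 0, 0, 0, 0, 0.6, 0, 0, 0, 0, 0, 0, 0.4, 0, 0, 0, 0, 0, 0, 0.3, 0, 0, 0, 0, 0, 0, 0.1, 0])

```text
t: 27.92
tool_pos: [598.4, -92.0, 33.8]
eef_rot: [-0.002, -0.0, 1.0, 0.001]
wrist_force: [0.3, -0.4, -0.9]
grip_width: 60.0
grasp_force: 64.9
```

>>> arm_command(steps=[0, 0, 0, 0, 0, 0, 0, 0, 0, 0, 0, 0, 0, 0, 0, 0, 0, 0, 0, 0, 0, 0, 0, 0, 0, 0, 0, 0, 0, 0, 0, 0, 0, 0, 0, 0, 0, 0, 0, 0, 0, 0, 0, 0, 0, 0, 0, 0, 0, 0, 0, 0, 0, 0, 0, 0, 0, 0, 0, 0, 0, 0, 0, 0, 0, 0, 0, 0, 0, 0])

```text
t: 28.75
tool_pos: [599.9, -91.7, 36.0]
eef_rot: [0.0, -0.001, 1.0, -0.0]
wrist_force: [0.6, 0.7, 0.1]
grip_width: 60.1
grasp_force: 64.9
```

>>> arm_command(steps=[0, 0, 0, -0.07, 0, 0.25, 0, 0, 0, 0, 0, 0, 0.2, 0, 0, 0, 0, 0, 0, 0.1, 0, 0, 0, 0, 0, 0, 0.06, 0, 0, 0, 0, 0, 0, 0.05, 0, 0, 0, 0, 0, 0, 0.03, 0, 0, 0, 0, 0, 0, 0.03, 0, 0, 0, 0, 0, 0, 0, 0, 0, 0, 0, 0, 0, 0, 0, 0, 0, 0, 0, 0, 0, 0])

```text
t: 29.58
tool_pos: [602.2, -91.8, 14.5]
eef_rot: [0.0, -0.001, 1.0, -0.0]
wrist_force: [0.4, -0.3, -0.6]
grip_width: 60.2
grasp_force: 64.9
```

>>> arm_command(steps=[0, 0, 0, 0, 0, 0.01, 0, 0, 0, 0, 0, 0, 0.01, 0, 0, 0, 0, 0, 0, 0.01, 0, 0, 0, 0, 0, 0, 0, 0, 0, 0, 0, 0, 0, 0, 0, 0, 0, 0, 0, 0, 0, 0, 0, 0, 0, 0, 0, 0, 0, 0, 0, 0, 0, 0, 0, 0, 0, 0, 0, 0, 0, 0, 0, 0, 0, 0, 0, 0, 0, 0])

```text
t: 30.42
tool_pos: [602.2, -91.8, 14.5]
eef_rot: [-0.0, -0.001, 1.0, -0.0]
wrist_force: [-4.1, 1.3, 7.0]
grip_width: 60.0
grasp_force: 65.9
```

>>> arm_command(steps=[0, 0, 0, 0, 0, 0, 88, 0, 0, 0, 0, 0, 0, 88, 0, 0, 0, 0, 0, 0, 88, 0, 0, 0, 0, 0, 0, 88, 0, 0, 0, 0, 0, 0, 88, 0, 0, 0, 0, 0, -0.2, 88, 0, 0, 0, 0, 0, -0.8, 88, 0, 0, 0, 0, 0, -1, 88, 0, 0, 0, 0, 0, -1, 88, 0, 0, 0, 0, 0, -1, 88])

```text
t: 31.25
tool_pos: [601.8, -91.7, 135.1]
eef_rot: [-0.0, -0.001, 1.0, 0.0]
wrist_force: [0.3, -0.1, 0.1]
grip_width: 75.2
grasp_force: 0.0
```

>>> arm_command(steps=[0, 0, 0, 0.8, 0, -0.7, 88, 0, 0, 0, 0.8, 0, 0, 88, 0, 0, 0, 0.8, 0, 0, 88, 0, 0, 0, 0, 0, 0, 88, 0, 0, 0, 0, 0, 0, 88, 0, 0, 0, 0, 0, 0, 88, 0, 0, 0, 0, 0, 0, 88, 0, 0, 0, 0, 0, 0, 88, 0, 0, 0, 0, 0, 0, 88, 0, 0, 0, 0, 0, 0, 88])

```text
t: 32.08
tool_pos: [530.3, -91.8, 154.4]
eef_rot: [-0.0, -0.001, 1.0, 0.0]
wrist_force: [-0.6, 0.2, 0.2]
grip_width: 75.1
grasp_force: 0.0
```

```bash
python3 - <<'E'
from h import *
look("d","w_d3",10)
marks(cv2.imread("pics/w_d3.png"),bot.get_calibration("wrist"))
cv2.imwrite("pics/side9.png",bot.capture("side"))
E
```

```text
tcp [530.3 -91.8 154.4] [[-1.0, -0.001, -0.0], [-0.001, 1.0, 0.0]] t 32.08
blob (520, 317, 69, 63) flank mid [623.1  92.5  36. ] width 58.9 x by foot 637.8
blob (406, 296, 74, 62) flank mid [608.1   1.5  36. ] width 61.2 x by foot 618.3
blob (285, 276, 82, 89) flank mid [604.6 -91.2  36. ] width 64.5 x by foot 600.5
ring [645.4 174.1] axes [31.3 69. ] encl 642.4 185.8 67.5
ring [646.7  22.9] axes [14.2 93.9] encl 640.7 14.9 76.1
ring [ 647.  -205.7] axes [14.1 93.8] encl 641.1 -197.9 76.1
ring [627.6  96.8] axes [63.6 65.1] encl 627.5 96.6 68.8
ring [615.1   3.3] axes [63.7 66.3] encl 613.7 2.5 68.7
ring [517.7  -5.2] axes [24.4 27.4] encl 517.4 -5.4 28.3
```

View pics/side9.png

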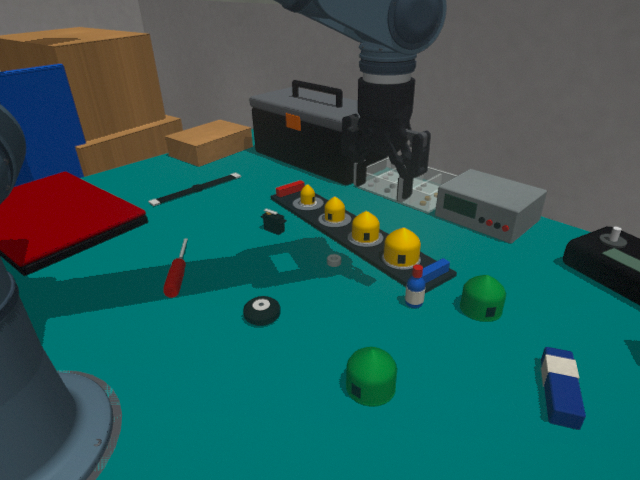

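View pics/w_d3.png

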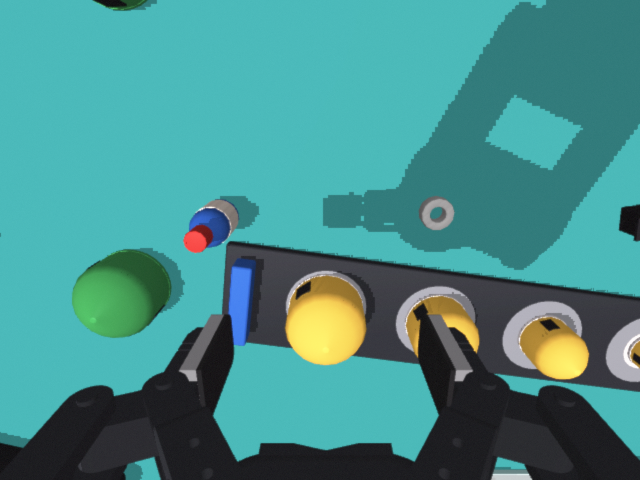

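The side view shows all four spinners upright on the strip, from the smallest at the red block (307,195) to the largest at the blue block (403,247). The wrist view shows d at (325,320), with the ring showing evenly around its foot. Its measured foot centre (600.5, -91.2) matches spot 4 at (600.1, -91.7). The arm is clear of everything, so I hand the job in.

```bash
python3 -c "
from rig import bot
print(bot.sign_off())"
```

```text
the job is handed in; nothing more can be done
None
```

All four spinners stand upright on their marks, smallest next to the red block to largest next to the blue, each about 1 mm from its mark's centre by the wrist camera, and the job was handed in at about 32 s.

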